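# Comb the stirring rods into the drying tray

## Task

Six acid-washed white stirring rods have been tipped into the blue ribbed drying tray, and some lie askew across its ribs. Take the rake from its rest and comb it across the ribs, its bar riding on the end rims so that the tooth tips skim just above the crests, until every rod lies down in a groove of its own; then put the rake back in its rest, upright on both seats as you found it. Let nothing but the rake touch the rods, keep them all in the tray, and leave everything else on the bench standing where it is.

Things in the scene. Friction and masses are not known exactly. Their poses are not given: they have to be found in the camera images.
- tray: blue ribbed drying tray, fixed, 200 (its x) by 252 (its y) by 50 mm tall, inside 188 by 240 mm, walls 6 mm. Ten 45-degree V-grooves along its x: valleys at y = +-12, +-36 ... +-108 mm, 14 mm up; crests at y = 0, +-24 ... +-120 mm, 26 mm up. With the bar ends on the rims of the two walls at its x ends, the rake slides along its y, tips 1.5 mm above the crests; pulled slowly (40 mm/s) the rods drop into grooves. Origin: centre of its underside, z up.
- rest: grey rake rest, fixed to the bench: a 210 by 70 mm foot with two upright cheeks 5 mm thick at x = +-92 mm, 50 mm wide in y. Each cheek has a flat seat 34.5 mm above the bench, 20 mm wide in y, between lips that flare outwards to 54 mm height; the rake's 16 mm wide back bar lies along the rest's x on both seats. Origin: centre of its underside, z up.
- rake: 110 g rake: white bar 224 (x) by 16 (y) by 16 mm, fourteen flat-ended 6 mm square teeth below it in a row along x, 12 mm apart (row 162 mm long), and a lime-green upright grip, 44 (x) by 20 mm (y), 39 to 93 mm above the tooth tips. Origin: middle of the row of tips, z up; bar underside 22.5 mm above it. Starts upright in the rest, x along the rest's x, origin 12 mm above the bench.
- rod_a: white PTFE stirring rod, 10 mm diameter, 150 mm long with round ends, about 26 g, slippery; all six look alike. Origin: its centre; x along the rod (it may roll about it). Seated in a groove its centre is 21 mm above the bench and its top is level with the rib crests (26 mm); lying across the ribs its centre is 31 mm up; one rod may lie on top of others, at about 41 mm.
- rod_b: white PTFE stirring rod, 10 mm diameter, 150 mm long with round ends, about 26 g, slippery; all six look alike. Origin: its centre; x along the rod (it may roll about it). Seated in a groove its centre is 21 mm above the bench and its top is level with the rib crests (26 mm); lying across the ribs its centre is 31 mm up; one rod may lie on top of others, at about 41 mm.
- rod_c: white PTFE stirring rod, 10 mm diameter, 150 mm long with round ends, about 26 g, slippery; all six look alike. Origin: its centre; x along the rod (it may roll about it). Seated in a groove its centre is 21 mm above the bench and its top is level with the rib crests (26 mm); lying across the ribs its centre is 31 mm up; one rod may lie on top of others, at about 41 mm.
- rod_d: white PTFE stirring rod, 10 mm diameter, 150 mm long with round ends, about 26 g, slippery; all six look alike. Origin: its centre; x along the rod (it may roll about it). Seated in a groove its centre is 21 mm above the bench and its top is level with the rib crests (26 mm); lying across the ribs its centre is 31 mm up; one rod may lie on top of others, at about 41 mm.
- rod_e: white PTFE stirring rod, 10 mm diameter, 150 mm long with round ends, about 26 g, slippery; all six look alike. Origin: its centre; x along the rod (it may roll about it). Seated in a groove its centre is 21 mm above the bench and its top is level with the rib crests (26 mm); lying across the ribs its centre is 31 mm up; one rod may lie on top of others, at about 41 mm.
- rod_f: white PTFE stirring rod, 10 mm diameter, 150 mm long with round ends, about 26 g, slippery; all six look alike. Origin: its centre; x along the rod (it may roll about it). Seated in a groove its centre is 21 mm above the bench and its top is level with the rib crests (26 mm); lying across the ribs its centre is 31 mm up; one rod may lie on top of others, at about 41 mm.
- beaker: small green glass beaker, 44 mm wide, 55 mm tall, standing beside the rake's rest. Origin: centre of its underside. Leave it alone.
- crucible: small white porcelain crucible, 40 mm wide, 34 mm tall, standing beside the rake's rest. Origin: centre of its underside. Leave it alone.
- reagent: amber reagent bottle with a red cap, 70 mm wide, 145 mm tall, at the back of the bench. Origin: centre of its underside. Leave it alone.
- washbottle: white wash bottle with a red cap and bent spout, 72 mm wide, 200 mm tall, at the back. Origin: centre of its underside. Leave it alone.
- lamp: hollow-cathode lamp standing on its black base, 38 mm wide, 160 mm tall, at the back. Origin: centre of its underside. Leave it alone.
- flask: glass volumetric flask with a blue stopper, 78 mm wide, 166 mm tall, at the back. Origin: centre of its underside. Leave it alone.
Things that resemble listed ones, but are neither listed nor needed, are in the scene too. What is shaped like the rod_a but black or purple is not meant.

How it is judged:
On the way, in this order (a step that is already met when the one before it is completed fails the run):
1. the rake is lifted clear of its rest (z of rake in the frame of rest above 0.045 m), for 0.1 s.
2. the rake is down in the tray, its teeth against a rod (z of rake in the frame of tray below 0.04 m and x of rake in the frame of tray between -0.09 and 0.09 m and y of rake in the frame of tray between -0.12 and 0.12 m and (contact force between rake and rod_a above 0.02 N or contact force between rake and rod_b above 0.02 N or contact force between rake and rod_c above 0.02 N or contact force between rake and rod_d above 0.02 N or contact force between rake and rod_e above 0.02 N or contact force between rake and rod_f above 0.02 N)).
3. every rod lies down in a groove (z of each of rod_a, rod_b, rod_c, rod_d, rod_e, rod_f in the frame of tray below 0.0235 m and angle between the x axis of each of rod_a, rod_b, rod_c, rod_d, rod_e, rod_f and the x axis of tray, either way round below 0.06 rad), for 0.3 s.
At the end, for the whole second after the job is handed in: Each rod at rest in a groove: centre under 23.5 mm above the bench, within 0.06 rad of the grooves. Rake at rest in its rest: within 10 mm of the rest's centre, origin 9 to 15.5 mm above the bench, within 0.10 rad of upright and of the rest's x (either way round) (all of step 3 and linear speed of each of rod_a, rod_b, rod_c, rod_d, rod_e, rod_f, rake below 0.02 m/s and horizontal distance between rake and rest below 0.01 m and z of rake in the frame of rest between 0.009 and 0.0155 m and angle between the x axis of rake and the x axis of rest, either way round below 0.1 rad and angle between rake's own z axis and vertical below 0.1 rad); the robot touches nothing.
It fails at once if a rod is touched by the fingers or the arm (contact force between any of the fingers, the arm and rod_a above 0.3 N or contact force between any of the fingers, the arm and rod_b above 0.3 N or contact force between any of the fingers, the arm and rod_c above 0.3 N or contact force between any of the fingers, the arm and rod_d above 0.3 N or contact force between any of the fingers, the arm and rod_e above 0.3 N or contact force between any of the fingers, the arm and rod_f above 0.3 N).
It fails at once if a rod leaves the tray (x of any of rod_a, rod_b, rod_c, rod_d, rod_e, rod_f in the frame of tray above 0.105 m or x of any of rod_a, rod_b, rod_c, rod_d, rod_e, rod_f in the frame of tray below -0.105 m or y of any of rod_a, rod_b, rod_c, rod_d, rod_e, rod_f in the frame of tray above 0.132 m or y of any of rod_a, rod_b, rod_c, rod_d, rod_e, rod_f in the frame of tray below -0.132 m).
It fails at once if another thing on the bench is moved by more than 25 mm or tipped over (distance of any of beaker, crucible, reagent, washbottle, lamp, flask from where it was at the start of the episode above 0.025 m or angle between any of beaker, crucible, reagent, washbottle, lamp, flask's own z axis and vertical above 0.5 rad).
It also fails if it takes over 64 s, if anything falls off the work surface, if the arm or the gripper's body presses on something with over 40 N, if the wrist force passes 120 N, or if a joint passes its speed limit or range.

## Robot

A 7-joint arm with a two-finger parallel gripper is mounted at the origin on the work surface. World frame = base frame: x ahead of the robot, y to its left, z up, the work surface at z = 0. Lengths are in m, angles in rad, forces in N, time in s.
With the tool pointing down it reaches from about 0.4 to 0.875 m from the base axis. Payload 19.3 kg.
Tool frame: the origin (TCP) lies midway between the tips of the shut fingers; the grasp point (between the pads) lies 19 mm behind it; x points along the fingers, z is the direction in which the jaws open and shut, and the axes are right-handed (so a half turn about x gives the same grasp; the last joint's range is limited). The gripper opens to 85 mm and grips with 20 to 120 N. Pads are 22 mm wide; open, the fingers measure 114 mm over their backs; the gripper's body (76 mm by 85 mm) begins 54 mm behind the grasp point. The pads swing forward as they close: fully open they stand 13 mm farther back than shut.
Start: joints at [1.124, 0.521, -0.036, 1.599, 0.021, 1.021, -0.113], TCP at [0.23, -0.581, 0.231] pointing down, gripper open.
Joint ranges: [-2.91, 2.91], [-0.3, 2.13], [-1.5, 1.42], [0.17, 2.43], [-1.26, 4.41], [0.16, 1.93], [-2.52, 2.52]. Speed limits (rad/s): [1.89, 1.89, 2.39, 2.39, 3.01, 3.01, 3.01].

## Interface

Orientations are given as a rotation vector (axis times angle).
In Python, from plant import robot gives the robot as it stands. The module is installed in compiled form; this text tells all that it offers. Calls block until the motion is done:
- robot.reach(position, orientation): joint-space move of the TCP to a pose.
- robot.line_to(position, rot=None, rate=0.15): straight line of the TCP; rot=None keeps the orientation; rate is the mean speed in m/s.
- robot.move_joints(angles): joint-space move.
- robot.move_gripper(opening, f_grip=None): finger opening in m; f_grip is the grip in N (None keeps the last); returns when the fingers have stopped.
- robot.pause(seconds).
- robot.inverse_kinematics(position, orientation): joint angles nearest the present ones, or None.
- robot.get_obs(): the state.
- robot.read_camera(name): name is "side" or "top" or "wrist"; returns (picture, depth): 384x512x3 uint8, blue, green, red; 384x512 float32, m along the optical axis (not along the pixel's ray), 0 where there is no reading.
- robot.get_calibration(name): a dict with "vertical_fov" (degrees; the focal length in pixels is half the picture's height over the tangent of half this angle, whatever the lens; pixels are square), "cx", "cy" (the principal point, pixels), "R" (3x3) and "t" (3): a world point X has camera coordinates R X + t. Camera axes: x right, y down, z forward; pixel columns grow to the right and rows downward; lengths in m; the calibration is good to about 2 mm. A picture is of the moment at which its call begins: read the wrist's pose just before it. get_calibration takes no time and is no camera call; for the wrist camera it gives the pose at the moment of the call.
A pose or a line that the arm cannot do raises robot.PlanningError and nothing moves.
- robot.hand_in(): hands the job in, once; it reports no verdict.
Trained networks look in the newest picture that a camera, given by its name, has taken for a name from the list of things; names that differ only in an ending like _2 or _b are one class to them, and where a whole thing is asked for, a point or a joint stands for the part that bears it (a point fixed in the world has none). Each returns a list of dicts, best first, with "confidence" (0 to 1); they miss things now and then, are a little off and sometimes report something else, mostly with a low value. They report only what shows in the picture. A call takes as long as a camera call. They do not tell look-alikes from the thing itself.
- robot.look_for(thing, camera): "centre" ([column, row] as shares, 0 to 1, of the picture: columns of its width, rows of its height, amid what is visible of it).
- robot.regions_of(thing, camera): "pixels" (384x512 bool, what is visible of it) and "centre" ([column, row] as shares, 0 to 1, of the picture: columns of its width, rows of its height, amid what is visible of it).
- robot.spot_point(thing, camera): "centre" ([column, row] as shares, 0 to 1, of the picture: columns of its width, rows of its height: a listed point, or the origin of a listed thing).
The state is a dict: "time_s": time; "joints": joint angles; "joint_velocities": joint speeds; "tau": joint torques, N m; "eef_pos": TCP position; "eef_rot": TCP orientation; "ft_force": force on the tool from outside, world axes, zero at the start; "moment": the same for the moment, N m; "finger_gap": finger opening in m.
Only numpy, scipy, OpenCV 4.12 (cv2) and the standard library are available. Lean on these libraries where they do the work, as an engineer would, in place of code of your own. Each camera call takes 0.05 s, during which the arm holds its last target. There are 200 camera calls.

## Working session

There is one attempt and no reset: what is moved stays moved. The work goes in short steps, each a Python script; the robot and the scene stay as the last script left them, time stands still between calls to the robot, and variables do not carry over. Pictures are saved under pics/ and viewed, about 8 in all and at most 12, crops included, and the job is handed in when it is done.

```bash
mkdir -p pics
cat > h.py <<'E'
import numpy as np, cv2
from plant import robot
def cam(n):
    c=robot.get_calibration(n); im,d=robot.read_camera(n); return im,d,c
def foc(c): return 192/np.tan(np.radians(c["vertical_fov"])/2)
def cloud(d,c):
    f=foc(c); v,u=np.mgrid[:384,:512]
    P=np.stack([(u-c["cx"])*d/f,(v-c["cy"])*d/f,d],-1)
    W=(P-np.array(c["t"]))@np.array(c["R"]); W[d==0]=np.nan; return W
def proj(X,c):
    p=np.array(c["R"])@np.array(X)+np.array(c["t"]); return foc(c)*p[:2]/p[2]+[c["cx"],c["cy"]]
E
python3 - <<'E'
from h import *
for n in("top","side"):
    im,d,c=cam(n); cv2.imwrite(f"pics/{n}1.png",im); print(n,c["vertical_fov"],c["cx"],c["cy"],np.round(c["R"],3).tolist(),c["t"])
    W=cloud(d,c)
    for t in("tray","rest","rake","beaker","crucible","rod_a"):
        for r in robot.regions_of(t,n)[:8]:
            m=r["pixels"]; print(t,round(r["confidence"],2),np.round(np.array(r["centre"])*[512,384]),m.sum(),np.round(np.nanmedian(W[m],0),3))
print(robot.get_obs()["time_s"])
E
```

```text
top 46.96256644679704 258.03615485648635 190.66014455320033 [[0.006, -1.0, 0.002], [-0.992, -0.006, -0.124], [0.124, -0.001, -0.992]] [-0.08211968  0.62020892  1.05205748]
tray 0.63 [304. 225.] 8574 [ 0.543 -0.198  0.022]
rest 0.96 [163. 221.] 1701 [0.541 0.155 0.006]
rake 0.63 [156. 222.] 759 [0.534 0.16  0.051]
beaker 0.63 [206. 227.] 255 [0.519 0.052 0.019]
crucible 0.54 [124. 236.] 210 [0.503 0.257 0.02 ]
rod_a 0.79 [306. 214.] 190 [ 0.564 -0.199  0.044]
rod_a 0.69 [287. 224.] 208 [ 0.544 -0.152  0.035]
rod_a 0.67 [305. 219.] 190 [ 0.554 -0.189  0.034]
rod_a 0.65 [396. 156.] 196 [ 0.716 -0.431  0.009]
rod_a 0.59 [323. 222.] 289 [ 0.545 -0.241  0.034]
rod_a 0.56 [280. 233.] 126 [ 0.512 -0.14   0.025]
rod_a 0.51 [319. 222.] 150 [ 0.55  -0.228  0.025]
rod_a 0.48 [413. 246.] 201 [ 0.489 -0.466  0.009]
side 47.62896940885501 246.28314136764067 191.13745093249466 [[0.99, -0.14, 0.001], [-0.099, -0.708, -0.699], [0.098, 0.692, -0.715]] [-0.64506319  0.04974577  1.41733856]
tray 0.96 [222. 231.] 4356 [ 0.548 -0.215  0.025]
rest 0.68 [205. 159.] 524 [0.538 0.15  0.008]
rake 0.62 [207. 157.] 622 [0.538 0.152 0.008]
rake 0.6 [206. 148.] 606 [0.539 0.158 0.05 ]
beaker 0.52 [206. 175.] 185 [0.519 0.037 0.041]
crucible 0.41 [201. 138.] 63 [0.505 0.261 0.026]
rod_a 0.7 [221. 228.] 131 [ 0.546 -0.199  0.035]
rod_a 0.69 [221. 213.] 58 [ 0.552 -0.146  0.036]
rod_a 0.66 [293. 291.] 192 [ 0.721 -0.435  0.01 ]
rod_a 0.6 [219. 226.] 152 [ 0.538 -0.198  0.045]
rod_a 0.46 [211. 317.] 258 [ 0.492 -0.471  0.01 ]
rod_a 0.43 [212. 217.] 111 [ 0.525 -0.14   0.026]
0.7
```

View pics/top1.png

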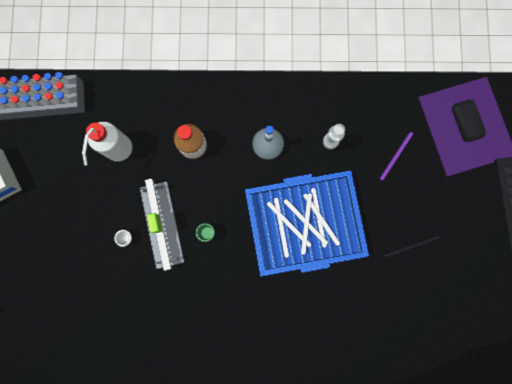

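View pics/side1.png

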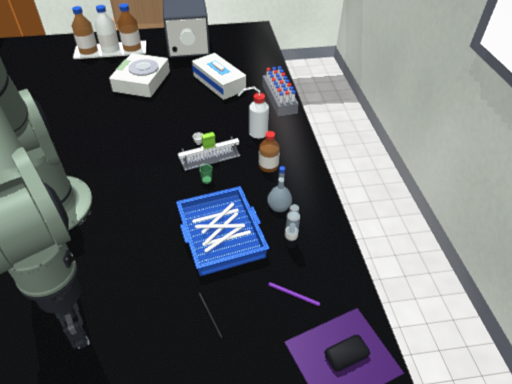

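The top view shows the tray at about (306,223), with the six white rods in it. The rest and rake are at (160,225) with the green grip at (153,222), the beaker at (205,232) and the crucible at (123,238). The look-alikes are the purple rod at (396,156) and the black rod at (412,246). Both lie outside the tray and are the wrong colour, so they aren't meant. Next I'll take closer views with the wrist camera.

```bash
cat >> h.py <<'E'
from scipy.spatial.transform import Rotation as Ro
def down(yaw,flip=False):   # jaws open along the y axis of a frame with this yaw
    s=-1 if flip else 1
    x=np.array([0,0,-1.]); z=s*np.array([-np.sin(yaw),np.cos(yaw),0]); return Ro.from_matrix(np.stack([x,np.cross(z,x),z],1)).as_rotvec()
E
python3 - <<'E'
from h import *
o=robot.get_obs(); print(Ro.from_rotvec(o["eef_rot"]).as_matrix().round(2).tolist())
for fl in(0,1):
    for p in([.53,.155,.3],[.545,-.2,.4],[.4,-.2,.12],[.6,-.33,.12]): 
        q=robot.inverse_kinematics(p,down(.17,fl)); print(fl,p,None if q is None else np.round(q,2))
c=robot.get_calibration("wrist"); R=np.array(c["R"]); print("cam pos",-R.T@c["t"],R.round(2).tolist(),c["vertical_fov"])
E
```

```text
[[-0.0, 0.93, 0.37], [0.0, 0.37, -0.93], [-1.0, 0.0, -0.0]]
0 [0.53, 0.155, 0.3] [ 0.36  0.53 -1.1   1.67  0.49  1.25  0.9 ]
0 [0.545, -0.2, 0.4] [ 0.8   0.41 -0.8   1.45  0.29  1.41  1.74]
0 [0.4, -0.2, 0.12] [ 0.91  0.51 -0.74  2.12  0.54  0.7   1.54]
0 [0.6, -0.33, 0.12] [ 0.84  0.83 -0.72  1.49  0.6   1.05  1.72]
1 [0.53, 0.155, 0.3] [ 0.14  0.41 -0.72  1.68  0.29  1.16 -2.06]
1 [0.545, -0.2, 0.4] [ 0.37  0.33 -0.17  1.47  0.06  1.35 -1.2 ]
1 [0.4, -0.2, 0.12] [ 0.42  0.42 -0.12  2.15  0.09  0.57 -1.16]
1 [0.6, -0.33, 0.12] [ 0.44  0.74 -0.04  1.52  0.04  0.89 -1.01]
cam pos [ 0.29941699 -0.55266623  0.37394196] [[0.37, -0.93, 0.0], [-0.89, -0.35, 0.29], [-0.27, -0.11, -0.96]] 67.44958946589942
```

Run:
```python
from h import *
robot.reach([.54,-.2,.33],down(.16,1)); 
im,d,c=cam("wrist"); np.savez("tray.npz",im=im,d=d,**{k:c[k] for k in("R","t","vertical_fov","cx","cy")}); cv2.imwrite("pics/w1.png",im)
robot.reach([.53,.155,.27],down(.19,1))
im,d,c=cam("wrist"); np.savez("rest.npz",im=im,d=d,**{k:c[k] for k in("R","t","vertical_fov","cx","cy")}); cv2.imwrite("pics/w2.png",im)
print(robot.get_obs()["time_s"])
cv2.imwrite("pics/w12.png",np.hstack([cv2.resize(cv2.imread(f"pics/w{i}.png"),(400,300)) for i in(1,2)]))
```

```text
3.9667
```

View pics/w12.png

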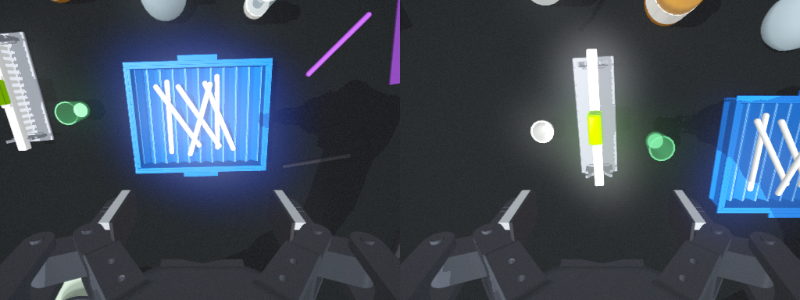

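The left view shows the whole tray, with rim corners at about (123,63), (272,58), (266,171) and (136,175), and the rods heaped mid-tray. The right view shows the grip at (595,127) and the bar upright in its rest, with the crucible (541,131) and beaker (660,147) to either side. Now to fit the poses.

Run:
```python
from h import *
def load(n):
    z=np.load(n); c={k:z[k] for k in("R","t","vertical_fov","cx","cy")}; return z["im"],cloud(z["d"],c),cv2.cvtColor(z["im"],cv2.COLOR_BGR2HSV),c
im,W,H,c=load("rest.npz")
lim=(W[...,0]>.38)&(W[...,0]<.68)&(W[...,1]>.05)&(W[...,1]<.26)
g=lim&(H[...,0]>28)&(H[...,0]<45)&(H[...,1]>150); G=W[g]; print("grip z",np.nanpercentile(G[:,2],[5,50,95]))
gt=G[G[:,2]>np.nanpercentile(G[:,2],95)-.006]; print("griptop",cv2.minAreaRect(gt[:,:2].astype(np.float32)*1000),len(gt))
b=lim&(W[...,2]>.044)&(W[...,2]<.058)&(H[...,1]<60)&(H[...,2]>200); B=W[b]; print("bar",cv2.minAreaRect(B[:,:2].astype(np.float32)*1000),len(B),np.median(B[:,2]))
im,W,H,c=load("tray.npz")
r=(H[...,0]>95)&(H[...,0]<125)&(H[...,1]>100)&(W[...,2]>.046)&(W[...,2]<.056)&(W[...,0]>.4)&(W[...,0]<.7)&(W[...,1]<0)&(W[...,1]>-.4)
P=W[r]; print("rim n",len(P),np.median(P[:,2]))
# tray model fit: distance to the rectangle mid-line 194x246
from scipy.optimize import least_squares
def loc(P,p):
    c_,s=np.cos(p[2]),np.sin(p[2]); q=P[:,:2]-p[:2]; return np.stack([q[:,0]*c_+q[:,1]*s,-q[:,0]*s+q[:,1]*c_],1)
def res(p):
    q=np.abs(loc(P,p))-[.097,.123]; return np.where(q.max(1)<0,q.max(1),np.hypot(*np.maximum(q,0).T))
f=least_squares(res,[.543,-.2,.16],loss="soft_l1",f_scale=.003); p=f.x; print("tray",p,np.median(abs(f.fun)))
np.save("tray.npy",p)
q=loc(P,p); 
for n,m in(("x+",(q[:,0]>.08)&(abs(q[:,1])>.06)),("x-",(q[:,0]<-.08)&(abs(q[:,1])>.06)),("y+",q[:,1]>.11),("y-",q[:,1]<-.11)): print(n,np.median(q[m],0),m.sum())
w=(H[...,1]<70)&(H[...,2]>170)&(W[...,2]<.06)&(W[...,2]>.02); Q=loc(W[w],p); k=(abs(Q)<[.095,.121]).all(1); print("rods xy range",Q[k].min(0),Q[k].max(0),k.sum())
# rectified picture of tray, 3 px/mm
M=[]
dst=[]
for x in(-.1,.1):
  for y in(-.126,.126):
    X=[p[0]+x*np.cos(p[2])-y*np.sin(p[2]),p[1]+x*np.sin(p[2])+y*np.cos(p[2]),.03]; M.append(proj(X,c)); dst.append([300-y*2200,250-x*2200])
cv2.imwrite("pics/rect.png",cv2.warpPerspective(im,cv2.getPerspectiveTransform(np.float32(M),np.float32(dst)),(600,500)))
```

```text
grip z [0.10258869 0.10529152 0.10650585]
griptop ((538.2149047851562, 165.95567321777344), (41.859840393066406, 18.879459381103516), 13.409497261047363) 648
bar ((537.3485717773438, 166.74444580078125), (222.7286834716797, 45.795772552490234), 13.233793258666992) 1731 0.0505414261696394
rim n 5909 0.050008868763888055
tray [ 0.54424317 -0.19433654  0.18515077] 0.00346320810235648
x+ [ 0.09743203 -0.06096294] 1157
x- [-0.09901745 -0.06033568] 841
y+ [0.01184418 0.12474405] 1349
y- [ 0.01111247 -0.12469568] 1372
rods xy range [-0.07975286 -0.07176584] [0.08065332 0.0833675 ] 3418
```

View pics/rect.png

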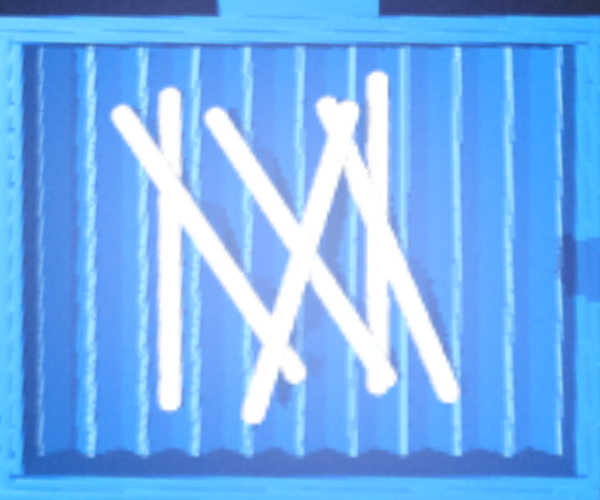

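Two rods are already seated, at y=+59 and −36 mm. Four are askew, all within y −72 to +83, so the tray's +y end is free for entry. The rake centre is (0.538,0.166), yaw 0.232, and the heights match what was stated. Grasping now.

```bash
cat >> h.py <<'E'
RK=np.array([.538,.166]); RY=.232; DZ=.049   # rake in rest; TCP height above rake origin when held
TP=np.load("tray.npy")
def tw(x,y,z): # tray frame rake-origin -> TCP
    c,s=np.cos(TP[2]),np.sin(TP[2]); return [TP[0]+x*c-y*s,TP[1]+x*s+y*c,z+DZ]
def st(m):
    o=robot.get_obs(); print(m,round(o["time_s"],2),o["eef_pos"].round(4) if hasattr(o["eef_pos"],"round") else o["eef_pos"],np.round(o["ft_force"],1),np.round(o["moment"],2),round(o["finger_gap"],4))
E
python3 - <<'E'
from h import *
r=down(RY,1)
robot.move_gripper(.06)
robot.reach([*RK,.15],r)
robot.line_to([*RK,.061],rate=.08); st("at grip")
robot.move_gripper(0.0,f_grip=60); st("gripped")
robot.line_to([*RK,.15],rate=.1); st("lifted")
robot.line_to(tw(0,.104,.1),down(TP[2],1),rate=.2); st("over")
im,d,c=cam("side"); cv2.imwrite("pics/s2.png",cv2.resize(im[150:290,150:290],(560,560)))
im,d,c=cam("wrist"); cv2.imwrite("pics/w3.png",im)
E
python3 -c "
import cv2,numpy as np
cv2.imwrite('pics/c3.png',np.hstack([cv2.resize(cv2.imread('pics/s2.png'),(384,384)),cv2.resize(cv2.imread('pics/w3.png'),(416,384))]))"
```

```text
at grip 6.16 [0.5383 0.1661 0.0614] [ 0.3 -1.1  0.4] [ 0.01 -0.06 -0.01] 0.0601
gripped 6.6 [0.5381 0.1661 0.0613] [-1.2 -0.4  6. ] [ 0.02  0.33 -0.03] 0.0195
lifted 7.64 [0.5377 0.1659 0.1494] [-0.3  0.9 -2.5] [ 0.05  0.06 -0.  ] 0.0194
over 9.08 [ 0.5252 -0.091   0.149 ] [-0.3  0.8 -0.8] [ 0.04  0.02 -0.02] 0.0195
```

View pics/c3.png

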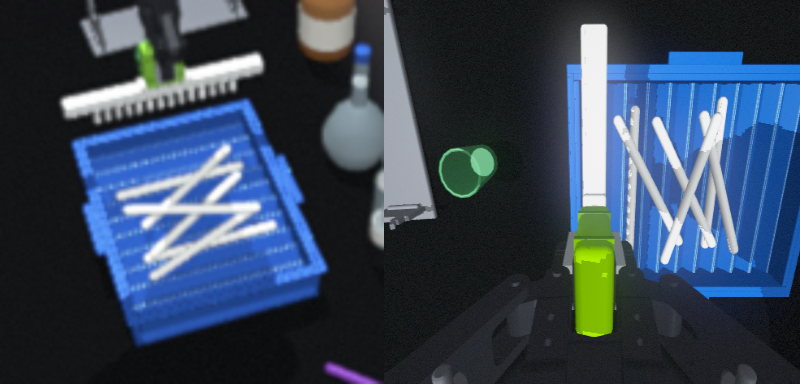

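The rake hangs level and parallel to the tray's grooves, above the tray's clear +y end. I'll lower it until it touches the rims, then comb toward −y.

```bash
python3 - <<'E'
from h import *
robot.line_to(tw(0,.104,.034),rate=.08); st("low"); f0=robot.get_obs()["ft_force"][2]
z=.034
while z>.0262:
    z-=.001; robot.line_to(tw(0,.104,z),rate=.03); f=robot.get_obs()["ft_force"][2]-f0
    if f>3: break
st(f"touch z={z:.4f}")
for y in np.arange(.084,-.11,-.021):
    robot.line_to(tw(0,y,z),rate=.04); o=robot.get_obs(); print(round(y,3),np.round(o["ft_force"],1),np.round(o["moment"],2),o["eef_pos"][2].round(4))
robot.line_to(tw(0,-.105,.1),rate=.1); st("up")
im,d,c=cam("top"); cv2.imwrite("pics/t2.png",cv2.resize(im[150:290,230:390],(800,700),interpolation=cv2.INTER_CUBIC)[:600])
im,d,c=cam("wrist"); cv2.imwrite("pics/w4.png",im)
E
python3 -c "
import cv2,numpy as np
cv2.imwrite('pics/c4.png',np.hstack([cv2.resize(cv2.imread('pics/t2.png'),(400,384)),cv2.resize(cv2.imread('pics/w4.png'),(400,384))]))"
```

```text
low 10.16 [ 0.5253 -0.0921  0.0834] [ 0.8  0.8 -1. ] [ 0.01 -0.    0.03] 0.0193
touch z=0.0270 11.91 [ 0.5252 -0.0922  0.0767] [-5.6  0.5 15.5] [0.24 1.14 0.02] 0.0198
0.084 [-0.3  3.9 11.5] [ 0.92  0.27 -0.02] 0.0768
0.063 [-0.5  4.2 11.4] [ 1.    0.24 -0.  ] 0.0767
0.042 [ 0.2  4.3 11.8] [ 1.02  0.23 -0.04] 0.0767
0.021 [-0.1  3.9 11. ] [ 1.01  0.29 -0.07] 0.0768
-0.0 [-0.4  3.8 11.1] [ 1.07  0.23 -0.05] 0.0768
-0.021 [-0.4  3.6 11.5] [ 1.04  0.22 -0.05] 0.0768
-0.042 [-0.8  4.1 11.1] [ 1.05  0.17 -0.  ] 0.0768
-0.063 [ 0.1  4.5 11.4] [ 1.13  0.22 -0.05] 0.0768
-0.084 [ 0.4  4.4 10.1] [ 1.06  0.27 -0.03] 0.0768
-0.105 [-0.2  4.6 10.7] [ 0.98  0.18 -0.04] 0.0768
up 19.52 [ 0.5632 -0.2974  0.1484] [ 0.1 -0.4 -0.7] [ 0.03 -0.01  0.02] 0.0193
```

View pics/c4.png

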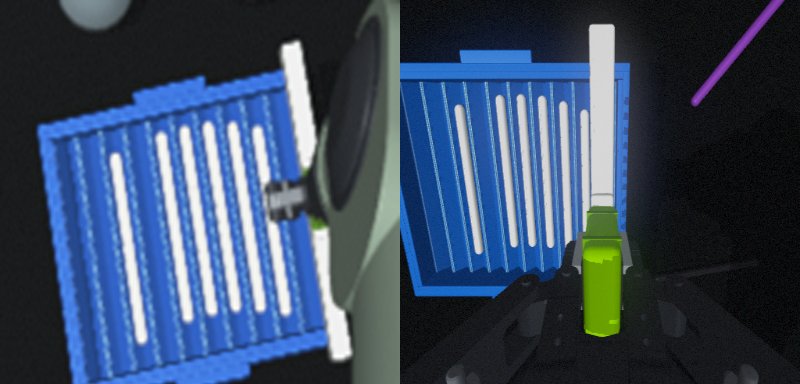

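All six rods lie parallel, each in its own groove, near y = +60, +12, −12, −36, −60 and −84 mm. I'll return the rake and measure the rods on the way.

Run:
```python
from h import *
robot.line_to([*RK,.15],down(RY,1),rate=.2); st("over rest")
im,d,c=cam("top"); W=cloud(d,c)
cs,s=np.cos(TP[2]),np.sin(TP[2]); q=W[...,:2]-TP[:2]; L=np.stack([q[...,0]*cs+q[...,1]*s,-q[...,0]*s+q[...,1]*cs],-1)
H=cv2.cvtColor(im,cv2.COLOR_BGR2HSV); m=((abs(L)<[.092,.118]).all(-1)&(H[...,1]<90)&(H[...,2]>150)).astype(np.uint8)
n,lab=cv2.connectedComponents(m)
for i in range(1,n):
    k=lab==i
    if k.sum()<40: continue
    vx,vy,x0,y0=cv2.fitLine(L[k].astype(np.float32),cv2.DIST_HUBER,0,.01,.01).ravel(); print("rod",np.round(L[k].mean(0),3),"ang",round(float(np.arctan(vy/vx)),3),"topz",np.nanpercentile(W[k][:,2],[50,95]).round(4),k.sum())
im,d,c=cam("side"); cv2.imwrite("pics/s5.png",cv2.resize(im[120:220,140:280],(800,571)))
f0=robot.get_obs()["ft_force"][2]
robot.line_to([*RK,.066],rate=.08); st("low")
z=.066
while z>.0605:
    z-=.001; robot.line_to([*RK,z],rate=.03)
    if robot.get_obs()["ft_force"][2]-f0>4: break
st(f"set z={z}")
```

```text
over rest 22.09 [0.5381 0.1653 0.15  ] [ 0.3  0.4 -1.6] [ 0.04 -0.05  0.02] 0.0196
rod [ 0.009 -0.012] ang 0.006 topz [0.0239 0.0287] 258
rod [ 0.009 -0.036] ang 0.01 topz [0.0243 0.0282] 267
rod [ 0.003 -0.06 ] ang 0.004 topz [0.0242 0.0284] 269
rod [-0.004 -0.084] ang 0.003 topz [0.0242 0.0283] 275
rod [0.009 0.012] ang 0.005 topz [0.0242 0.0278] 252
rod [-0.001  0.06 ] ang 0.002 topz [0.0246 0.0286] 253
low 23.39 [0.5383 0.1661 0.0665] [ 1.1  0.3 -1.1] [0.02 0.01 0.01] 0.019
set z=0.061 24.64 [0.5381 0.1661 0.0613] [-0.5 -1.   5.6] [-0.13  0.27 -0.01] 0.0192
```

View pics/s5.png

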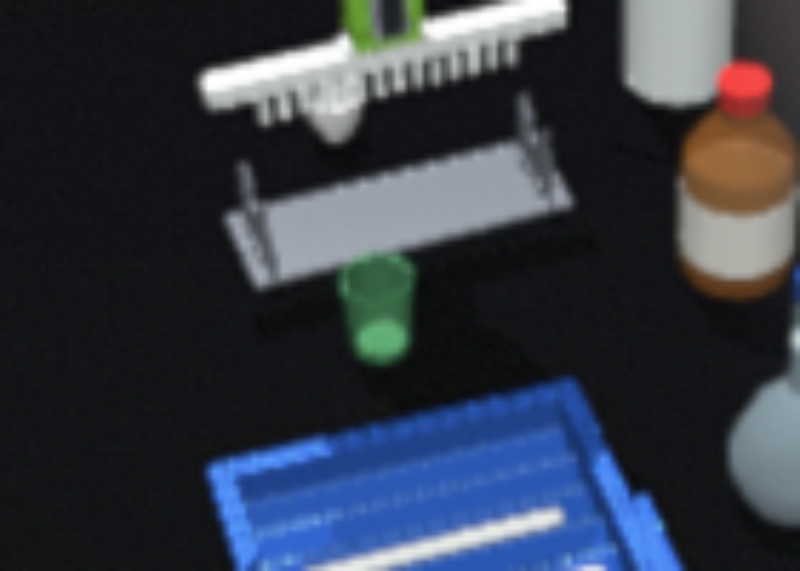

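The side view shows the rake level and lined up above the empty rest. The six rods read ≤0.01 rad off the grooves and on the valley lines, with tops at about 24–28 mm. The rake met its seats at the height where it was gripped, so I'll release it, retreat and check.

Run:
```python
from h import *
robot.move_gripper(.06); robot.line_to([*RK,.27],rate=.12); robot.line_to([.53,.155,.27],rate=.1); robot.pause(.3); st("clear")
im,d,c=cam("wrist"); W=cloud(d,c); H=cv2.cvtColor(im,cv2.COLOR_BGR2HSV); cv2.imwrite("pics/w6.png",im)
lim=(W[...,0]>.38)&(W[...,0]<.68)&(W[...,1]>.05)&(W[...,1]<.26)
g=lim&(H[...,0]>28)&(H[...,0]<45)&(H[...,1]>150); G=W[g]; gt=G[G[:,2]>.1]
print("grip",cv2.minAreaRect(gt[:,:2].astype(np.float32)*1000),np.nanpercentile(G[:,2],[5,50,95]))
```

```text
clear 27.58 [0.5301 0.1553 0.2699] [ 0.4 -0.4 -0.4] [-0.01 -0.03 -0.  ] 0.06
grip ((538.0465698242188, 166.7786407470703), (41.3062744140625, 18.492034912109375), 15.299761772155762) [0.10349153 0.10529086 0.10661001]
```

View pics/w6.png

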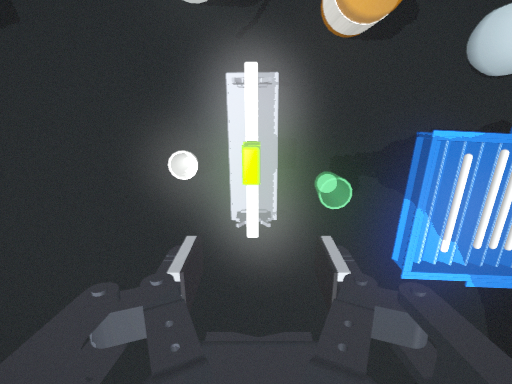

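The rake is back on both seats: its bar runs from (251,65) to (252,236), and its position and height match the start. The beaker and crucible haven't moved.

```bash
python3 -c "
from plant import robot
robot.hand_in(); print(robot.get_obs()['time_s'])"
```

```text
the job is handed in; nothing more can be done
the job is handed in; nothing more can be done
```

I took the rake from its rest and combed the tray once, from its +y end to its −y end, at 40 mm/s with the bar on the rims. I then put the rake back and handed the job in at about 28 s of the 64 s allowed. The hand-in gives no verdict.

- **Rods:** after the combing, all six lay on separate valley lines, at y = +60, +12, −12, −36, −60 and −84 mm. Each was within 0.01 rad of its groove. Their tops read about 24–28 mm, which fits seated rods (26 mm) within camera accuracy.
- **Rake:** after release, its grip was within 1 mm of where it started, at the same height. The fitted yaw read 15.3° against 13.4° before. That 0.03 rad difference is inside the 0.10 rad limit, and the fit on the small grip top is rough.
- **Rest of the bench:** the beaker and crucible look unmoved in the last picture, and the arm went nowhere near the things at the back. I checked these by eye and did not measure them.
- **Forces:** the wrist felt at most about 16 N at the moments I read it.

No check failed.

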